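# Close the chalk canister with its inner lid and keep the outer lid in hand

### The arm

A 7-joint arm with a two-finger parallel gripper is mounted at the origin on the work surface. World frame = base frame: x ahead of the robot, y to its left, z up, the work surface at z = 0. Lengths are in m, angles in rad, forces in N, time in s.
With the tool pointing down it reaches from about 0.425 to 1.025 m from the base axis. Payload 9.4 kg.
Tool frame: the origin (TCP) lies midway between the tips of the shut fingers; the grasp point (between the pads) lies 19 mm behind it (robot.hold_point_z is the distance from the TCP to the grasp point, in m); z points along the fingers, y is the line along which they close (so a half turn about z gives the same grasp; the last joint's range is limited). The gripper opens to 85 mm and grips with 20 to 120 N. Pads are 22 mm wide; open, the fingers measure 114 mm over their backs; the gripper's body (76 mm by 85 mm) begins 54 mm behind the grasp point. The pads swing forward as they close: fully open they stand 13 mm farther back than shut.
Start: joints at [-1.389, 0.599, -0.003, 1.599, 0.002, 0.943, -0.08], TCP at [0.186, 0.701, 0.231] pointing down, gripper open.
Joint ranges: [-2.57, 2.57], [-0.35, 1.97], [-1.29, 1.29], [0.11, 2.56], [-1.05, 4.19], [0.11, 1.86], [-2.63, 2.63]. Speed limits (rad/s): [2.22, 2.22, 3.01, 3.01, 3.14, 3.14, 3.14].

### API

Orientations are given as a rotation vector (axis times angle).
In Python, from station import robot gives the robot as it stands.
- The arm moves only by the tool arm_command, never from a script. Its argument "targets" is a list that holds one entry, the list of rows, each a list of 7 numbers: the shift along the tool's x, y, z normalised to -1 to 1, where 1 is 200 mm, then the turn, a rotation vector about the tool's x, y, z normalised to -1 to 1, where 1 is 1.5 rad, then the gripper's target within -1 to 1 (fully open at 1, half-way at 0, shut at -1). A call has exactly 8 rows; each row is the pose to reach, as a shift and turn from the pose commanded when the call began, along the tool's axes at that moment; what a row does not reach only later rows make up. A row lasts 1/8 s, in which the tool goes at most 62.5 mm and 10.7 degrees, less where a joint would pass 70% of its speed; a pose out of reach is approached as far as the arm can. A call with a number of a shift or a turn outside -1 to 1 is refused whole. A call with a gripper value outside its range is refused whole. The fingers move at their own pace and stop on an object; the grip force is fixed at half the most. Time passes only in rows, so rows that repeat a pose let the fingers close, or fill a call up. It gives the time, the measured TCP pose, the force, the opening and the grip force at its end, in the units of the state.
- robot.get_state(): the state, without advancing time (a new reading comes with each control period).
- robot.read_camera(name): name is "scene" or "side" or "wrist"; returns the picture (420x560x3 uint8, blue, green, red); there is no depth.
- robot.camera_params(name): a dict with "fovy" (degrees; the focal length in pixels is half the picture's height over the tangent of half this angle, whatever the lens; pixels are square), "cx", "cy" (the principal point, pixels), "dist" ([k1, k2, p1, p2, k3] as OpenCV has them; the pictures are not rectified), "R" (3x3) and "t" (3): a world point X has camera coordinates R X + t; the wrist camera has in their place "T_tool_cam" (4x4, takes a point from camera to tool coordinates, whose origin is the TCP and whose axes are the flange's). Camera axes: x right, y down, z forward; pixel columns grow to the right and rows downward; lengths in m; the calibration is good to about 2 mm. A picture is of the moment at which its call begins: read the wrist's pose just before it. camera_params takes no time and is no camera call.
- robot.hand_in(): hands the job in; it is judged then, once.
The state is a dict: "time_s": time; "q": joint angles; "dq": joint speeds; "joint_efforts": joint torques, N m; "ee_pos": TCP position; "eef_rot": TCP orientation; "wrist_force": force on the tool from outside, world axes, zero at the start; "ft_torque": the same for the moment, N m; "width": finger opening in m; "grasp_force": force on a finger pad.
Only numpy, scipy, OpenCV 4.12 (cv2) and the standard library are available. Lean on these libraries where they do the work, as an engineer would, in place of code of your own. Each camera call takes 0.05 s, during which the arm holds its last target. There are 200 camera calls.

### The job

The gym-chalk canister has to be shut, and its outer lid has to come away for washing. First turn the breather sleeve beside the open canister to 4 so that it clicks in, then carry the two nested lids together by the inner lid's knob and lower them gently onto the canister until the inner lid is fully home. Finally lift the outer lid alone by its collar, leaving the inner lid seated in the canister, and finish while still holding the outer lid level, clear above the inner lid's knob; leave all the other things on the shelf where they stand.

Things in the scene. Friction and masses are not known exactly. Their poses are not given: they have to be found in the camera images.
- station: Fixed dark steel deck plate, 275 x 126 mm and 10 mm thick, carrying the open canister and the breather turret. Origin on the shelf surface under the canister's axis; z up; x points along the plate from the canister to the turret, whose axis stands at x = 140 mm.
- tin_mouth (a point): Centre of the canister's open mouth, in the plane of its rim, 88 mm above the shelf. Canister: aluminium, 104 mm outside diameter, wall 4 mm (mouth about 96 mm wide). z up, axes as the station's.
- scale (a point): Centre of the breather's scale, on the turret's axis, 40 mm above the shelf; axes as the station's. It is the top of a round aluminium base of 48 mm radius with nine black ticks 20 degrees apart; those at 0, 4 and 8 are long, that at 0 is twice as wide. Value 4 lies towards +x (away from the canister), 0 lies 80 degrees counterclockwise of it seen from above, 8 clockwise.
- vent_sleeve (a joint): Angle of the breather sleeve, rad: 0 at scale value 0, growing clockwise seen from above, 0.349 rad (20 degrees) and one click per value up to 8; value 4 is 1.396 rad. A sprung detent pulls the sleeve to the nearest value and takes about 0.05 N m to pass. It starts at 0, 1 or 2.
- sleeve_grip (a point): On the sleeve's axis, 80 mm above the shelf, inside its grip bar; turns with it, z up, x along the bar towards the black pointer. Sleeve: grey, ribbed, 54 mm diameter, 41 to 62 mm above the shelf; the bar on it is 46 mm long (x), 14 mm thick (y), 62 to 90 mm above the shelf. A pointer pin juts from the sleeve's upper edge at +x, a black line on the bar's top runs to that side.
- inner_lid: Loose inner lid, about 150 g; origin at the centre of its underside, z up. Black tapered plug (76 mm wide at the bottom, 88 at the top, 14 deep) under a steel flange, 104 mm diameter, z = 14 to 18 mm, that comes to rest on the canister's rim: fully home, the origin lies 14 mm below tin_mouth. It starts standing on the shelf, the outer lid on it.
- knob_top (a point): Top centre of the inner lid's black cylindrical knob, 78 mm above that lid's origin. Knob: 22 mm diameter, 60 mm tall, with a cone 31 mm wide and 12 mm high at its foot. With the outer lid on, only the top 26 mm stick out of that lid's collar.
- outer_lid: Loose steel outer lid, about 140 g; origin at the centre of its plate's underside, z up. Plate 122 mm diameter, 4 mm thick; skirt down to z = -12 mm (116 mm inside); collar 44 mm outside diameter, z = 4 to 34 mm, around a 34 mm hole. It lies loosely on the inner lid's flange, its origin 18 mm above that lid's, the knob passing through the collar; nothing locks them.
- collar_a: Bystander: chrome bar collar, 68 mm diameter, 38 mm high, with a small screw on one side, standing beside the deck plate; origin at the centre of its underside.
- collar_b: Bystander: second chrome bar collar, like the first; stands on the far side of the nested lids.
- dumbbell: Bystander: yellow vinyl dumbbell lying along its x, 180 mm long, heads 76 mm; origin under its middle.
- cone: Bystander: black plastic cone, foot 130 mm square, 150 mm tall; origin at the centre of its underside.
- jar: Bystander: closed glass jar, 72 mm diameter, 100 mm tall; origin at the centre of its underside.
- mug: Bystander: white ceramic mug, 82 mm diameter, 95 mm tall; origin at the centre of its underside.

How it is judged:
By the outcome, as a careful person would: the job done as asked, in the order asked, and still so for the second after the job is handed in, while the arm keeps its last pose, push and grip.
It also fails if it takes over 64 s, if anything falls off the work surface, if the arm or the gripper's body presses on something with over 40 N, if the wrist force passes 120 N, or if a joint passes its speed limit or range.

## Working session

There is one attempt and no reset: what is moved stays moved. The work goes in short steps, Python scripts to look and compute and a tool call to move; the robot and the scene stay as the last step left them, time stands still between calls to the robot, and variables do not carry over. Pictures are saved under pics/ and viewed, at most 10 in all, crops included, and the job is handed in when it is done.

Besides the shell and the picture viewer there is one more tool, called after ">>>" as name(argument=value, ...), one argument or row to a line, values as JSON. arm_command: Moves the arm, as the interface text tells. Scaled input: -1 to 1 covers 200 mm each way for a shift and 1.5 rad each way for a turn. Its arguments: {"type":"object","properties":{"targets":{"type":"array","items":{"type":"array","items":{"type":"array","items":{"type":"number"}}}}},"required":["targets"]}

```bash
ls; mkdir -p pics
python3 - <<'E'
from station import robot
import cv2,numpy as np
s=robot.get_state();print({k:np.round(v,3) for k,v in s.items()})
for n in("scene","side","wrist"):
    cv2.imwrite(f"pics/{n}0.png",robot.read_camera(n)); p=robot.camera_params(n);print(n,{k:np.round(v,4).tolist() for k,v in p.items()})
a=cv2.imread("pics/scene0.png");b=cv2.imread("pics/side0.png")
E
```

```text
pics
{'time_s': np.float64(0.0), 'q': array([-1.389,  0.6  , -0.003,  1.6  ,  0.002,  0.943, -0.08 ]), 'dq': array([ 0.002, -0.   ,  0.001, -0.   ,  0.001, -0.001, -0.001]), 'joint_efforts': array([-0.0000e+00, -7.7645e+01,  1.5640e+00, -2.5800e+01,  1.2000e-02,
        9.0000e-03,  0.0000e+00]), 'ee_pos': array([0.185, 0.7  , 0.23 ]), 'eef_rot': array([-4.050e-01, -3.115e+00,  2.000e-03]), 'wrist_force': array([-0.665,  0.385,  0.43 ]), 'ft_torque': array([0.015, 0.044, 0.054]), 'grasp_force': np.float64(0.0), 'width': np.float64(0.086)}
scene {'fovy': 47.8688, 'cx': 274.607, 'cy': 217.8723, 'dist': [0.0132, 0.0, 0.0, 0.0, 0.0], 'R': [[0.2551, 0.9668, 0.0173], [0.6049, -0.1457, -0.7828], [-0.7543, 0.2101, -0.622]], 't': [-0.1329, -0.2642, 1.7039]}
side {'fovy': 46.372, 'cx': 277.6887, 'cy': 214.3422, 'dist': [0.0009, 0.0, 0.0, 0.0, 0.0], 'R': [[-0.9973, -0.0713, -0.0164], [-0.0267, 0.5647, -0.8249], [0.0681, -0.8222, -0.5651]], 't': [0.5553, 0.0978, 1.2731]}
wrist {'fovy': 59.7149, 'cx': 277.1003, 'cy': 214.7192, 'dist': [0.0113, 0.0, 0.0, 0.0, 0.0], 'T_tool_cam': [[-0.0009, -0.9578, -0.2873, 0.0736], [1.0, -0.0011, 0.0008, -0.0007], [-0.0011, -0.2873, 0.9578, -0.1424], [0.0, 0.0, 0.0, 1.0]]}
```

View pics/scene0.png

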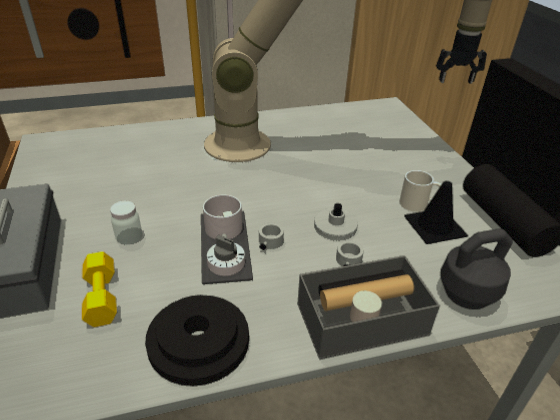

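View pics/side0.png

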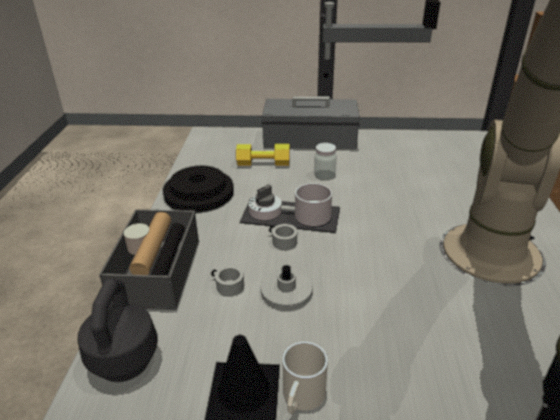

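The scene view shows the lids' knob at about (338,208), the canister mouth at (222,208) and the turret at (226,255). In the side view they are at (286,270), (313,192) and (265,205).

```bash
cat > h.py <<'E'
from station import robot
import cv2,numpy as np
from scipy.spatial.transform import Rotation as Ro
def cam(n,st=None):
    p=robot.camera_params(n);f=210/np.tan(np.radians(p["fovy"]/2))
    K=np.array([[f,0,p["cx"]],[0,f,p["cy"]],[0,0,1]]);d=np.array(p["dist"])
    if n=="wrist":
        T=np.eye(4);T[:3,:3]=Ro.from_rotvec(st["eef_rot"]).as_matrix();T[:3,3]=st["ee_pos"]
        M=np.linalg.inv(T@np.array(p["T_tool_cam"]));R,t=M[:3,:3],M[:3,3]
    else: R,t=np.array(p["R"]),np.array(p["t"])
    return K,d,R,t
def ray(c,px):
    K,d,R,t=c
    u=cv2.undistortPoints(np.array(px,float).reshape(-1,1,2),K,d).reshape(-1,2)
    v=np.c_[u,np.ones(len(u))]@R
    return -R.T@t,v
def onz(c,px,z):
    o,v=ray(c,px);return o+v*((z-o[2])/v[:,2])[:,None]
def proj(c,X):
    K,d,R,t=c
    return cv2.projectPoints(np.array(X,float).reshape(-1,1,3),cv2.Rodrigues(R)[0],t,K,d)[0].reshape(-1,2)
def tri(cs,pxs):
    A=np.zeros((3,3));b=np.zeros(3)
    for c,p in zip(cs,pxs):
        o,v=ray(c,p);v=v[0]/np.linalg.norm(v[0]);P=np.eye(3)-np.outer(v,v);A+=P;b+=P@o
    return np.linalg.solve(A,b)
def rows(pos,R,st=None):
    """normalised shift/turn from the present pose to world pose"""
    s=st or robot.get_state();R0=Ro.from_rotvec(s["eef_rot"])
    return np.round(R0.inv().apply(np.array(pos)-s["ee_pos"])/.2,3),np.round((R0.inv()*R).as_rotvec()/1.5,3)
def down(yaw):
    """tool down, finger-closing line (tool y) at world angle yaw"""
    y=np.array([np.cos(yaw),np.sin(yaw),0]);z=np.array([0,0,-1.]);return Ro.from_matrix(np.c_[np.cross(y,z),y,z])
def snap(n):
    s=robot.get_state();im=robot.read_camera(n);return s,im
E
python3 - <<'E'
from h import *
a=cv2.imread("pics/scene0.png");b=cv2.imread("pics/side0.png")
C,S=cam("scene"),cam("side")
for nm,p,q in(("knob",(338,206),(286,268)),("mouth",(222,208),(313,192)),("bar",(227,241),(265,190)),("turret",(226,258),(265,205))):
    print(nm,tri([C,S],[p,q]).round(3))
print(onz(C,[(222,208)],.088),onz(S,[(313,192)],.088),onz(C,[(338,206)],.078),onz(S,[(286,268)],.078))
u=lambda im,x,y,w,h:cv2.resize(im[y:y+h,x:x+w],(400,300),interpolation=cv2.INTER_CUBIC)
cv2.imwrite("pics/c1.png",np.vstack([np.hstack([u(a,185,190,120,90),u(a,290,190,100,75)]),np.hstack([u(b,235,170,120,90),u(b,245,240,100,75)])]))
E
```

```text
knob [0.524 0.178 0.075]
mouth [ 0.467 -0.135  0.085]
bar [ 0.602 -0.145  0.083]
turret [ 0.604 -0.15   0.028]
[[ 0.47463584 -0.13458765  0.088     ]] [[ 0.46625801 -0.13258563  0.088     ]] [[0.52646831 0.17663696 0.078     ]] [[0.52351783 0.18173062 0.078     ]]
```

View pics/c1.png

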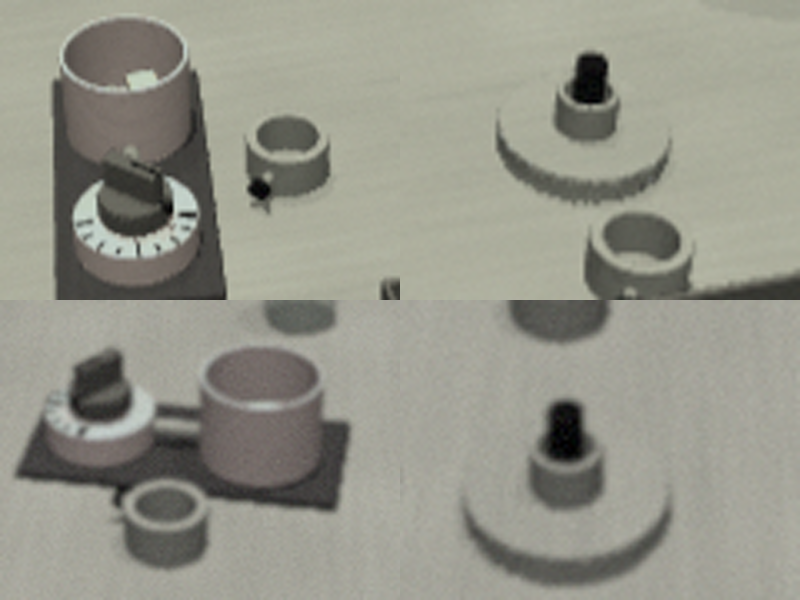

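The crops show the bar's top edge from about (217,236.5) to (234.5,243.5) in the scene view, with the pointer at its right end, and the knob and collar standing upright.

Run:
```python
from h import *
C,S=cam("scene"),cam("side")
p=onz(C,[(217,236.5),(234.5,243.4)],.090);d=p[1]-p[0];print(p,np.degrees(np.arctan2(d[1],d[0])))
q=onz(S,[(257.5,178.5),(272,175)],.090);d=q[1]-q[0];print(q,np.degrees(np.arctan2(d[1],d[0])))
print("colA",onz(C,[(271,231)],.038),onz(S,[(285,231)],.038),"colB",onz(C,[(350,248)],.038),onz(S,[(230,274)],.038))
s=robot.get_state()
print(s["ee_pos"],rows([.524,.178,.23],down(np.radians(20)),s))
```

```text
[[ 0.58907495 -0.16674098  0.09      ]
 [ 0.6244739  -0.12973127  0.09      ]] 46.274359985343025
[[ 0.62820525 -0.19660192  0.09      ]
 [ 0.58766367 -0.21875317  0.09      ]] -151.34853785241313
colA [[ 0.54031188 -0.01580969  0.038     ]] [[ 0.53768051 -0.01396506  0.038     ]] colB [[0.65425895 0.16540396 0.038     ]] [[0.65770084 0.16383011 0.038     ]]
[0.18544629 0.70052024 0.23060892] (array([-2.305, -2.092,  0.006]), array([-0.001,  0.   ,  0.642]))
```

>>> arm_command(
  targets=[
    [[-0.05,-0.05,0,0,0,0,0.2],[-0.15,-0.14,0,0,0,0,0.2],[-0.28,-0.25,0,0,0,0,0.2],[-0.42,-0.38,0,0,0,0,0.2],[-0.56,-0.51,0,0,0,0,0.2],[-0.7,-0.64,0,0,0,0,0.2],[-0.84,-0.76,0,0,0,0,0.2],[-0.98,-0.89,0,0,0,0,0.2]],
  ],
)

```text
time_s: 1.15
ee_pos: [0.3305, 0.4765, 0.2314]
eef_rot: [0.406, 3.115, -0.0]
wrist_force: [0.0, -0.4, 0.5]
width: 0.0514
grasp_force: 0.0
```

>>> arm_command(
  targets=[
    [[-0.12,-0.11,0,0,0,0,0.2],[-0.25,-0.23,0,0,0,0,0.2],[-0.38,-0.34,0,0,0,0,0.2],[-0.5,-0.45,0,0,0,0,0.2],[-0.62,-0.56,0,0,0,0,0.2],[-0.74,-0.67,0,0,0,0,0.2],[-0.84,-0.76,0,0,0,0,0.2],[-0.9,-0.81,0,0,0,0,0.2]],
  ],
)

```text
time_s: 2.15
ee_pos: [0.4626, 0.2738, 0.2314]
eef_rot: [0.409, 3.115, -0.001]
wrist_force: [0.5, -0.1, -0.6]
width: 0.0514
grasp_force: 0.0
```

>>> arm_command(
  targets=[
    [[-0.06,-0.05,0,0,0,0.06,0.2],[-0.14,-0.12,0,0,0,0.16,0.2],[-0.22,-0.2,0,0,0,0.27,0.2],[-0.3,-0.28,0,0,0,0.38,0.2],[-0.37,-0.34,0,0,0,0.48,0.2],[-0.4,-0.37,0,0,0,0.57,0.2],[-0.42,-0.39,0,0,0,0.62,0.2],[-0.42,-0.39,0,0,0,0.64,0.2]],
  ],
)

```text
time_s: 3.15
ee_pos: [0.5231, 0.1788, 0.2313]
eef_rot: [1.8, 2.575, -0.0]
wrist_force: [0.4, 0.3, -0.2]
width: 0.0514
grasp_force: 0.0
```

Run:
```python
from h import *
s,im=snap("wrist");cv2.imwrite("pics/w1.png",im);np.save("w1.npy",s,allow_pickle=True);print(s["ee_pos"],s["eef_rot"],s["q"].round(2) if hasattr(s["q"],"round") else s["q"],s["time_s"],s["width"])
W=cam("wrist",s);print(proj(W,[.524,.178,.078]))
print(rows([.604,-.147,.25],down(np.radians(-35)),s))
```

```text
[0.52312793 0.17880876 0.23127427] [ 1.79973313e+00  2.57497295e+00 -1.39126073e-04] [-0.64  0.4   0.29  2.01 -0.17  0.75  0.1 ] 3.15 0.051428543714318466
[[278.48074272 197.97505012]]
(array([-1.669, -0.18 , -0.094]), array([-0.   ,  0.   ,  0.641]))
```

View pics/w1.png

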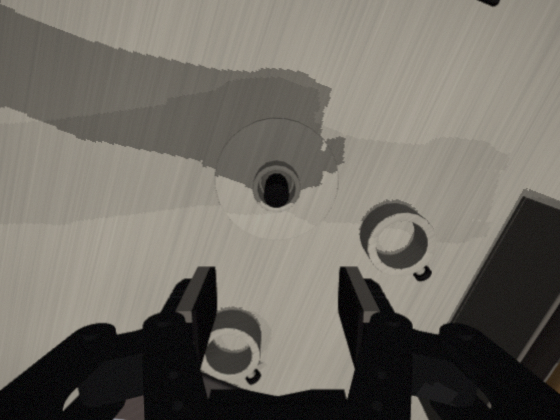

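The wrist view shows the knob's black blob at about (277,190) in its collar, with the plate's circle about (276,178) of radius 62 px. The collars at (398,240) and (232,350) are clear of the lids.

Run:
```python
from h import *
im=cv2.imread("pics/w1.png");s=np.load("w1.npy",allow_pickle=True).item();W=cam("wrist",s)
g=cv2.cvtColor(im,cv2.COLOR_BGR2GRAY);m=(g<35).astype(np.uint8)
n,l,st,ce=cv2.connectedComponentsWithStats(m)
i=l[195,277];print(st[i],ce[i]);x,y,w,h,_=st[i]
p=(x+w/2-.5,y+h-w/2-.5);print(p,onz(W,[p],.078))
# plate circle
r=cv2.HoughCircles(cv2.GaussianBlur(g,(3,3),0)[100:260,190:360],cv2.HOUGH_GRADIENT,1,20,param1=40,param2=12,minRadius=55,maxRadius=68)
if r is not None:
    for c in r[0][:3]: print(c,onz(W,[(c[0]+190,c[1]+100)],.022))
```

```text
[264 174  25  33 682] [275.99266862 190.42228739]
(np.float64(276.0), np.float64(194.0)) [[0.52089995 0.18048239 0.078     ]]
[86.5 78.5 59.5] [[0.52050182 0.18262402 0.022     ]]
```

>>> arm_command(
  targets=[
    [[-0.06,0,0,0,0,0.06,0.2],[-0.18,-0.01,0,0,0,0.16,0.2],[-0.32,-0.02,0,0,0,0.27,0.2],[-0.46,-0.04,-0.01,0,0,0.38,0.2],[-0.6,-0.06,-0.03,0,0,0.48,0.2],[-0.74,-0.08,-0.05,0,0,0.57,0.2],[-0.88,-0.09,-0.07,0,0,0.62,0.2],[-1.0,-0.11,-0.09,0,0,0.64,0.2]],
  ],
)

```text
time_s: 4.2
ee_pos: [0.572, -0.0173, 0.2495]
eef_rot: [2.784, 1.455, 0.0]
wrist_force: [0.8, 1.3, -0.2]
width: 0.0513
grasp_force: 0.0
```

Run:
```python
from h import *
s=robot.get_state();print(s["q"]);print(rows([.604,-.147,.25],down(np.radians(-35)),s))
```

```text
[-0.47394573  0.44238157  0.57992345  1.96033998 -0.32327342  0.83038055
 -0.32488027]
(array([-0.441,  0.502, -0.003]), array([ 0.   , -0.   ,  0.002]))
```

>>> arm_command(
  targets=[
    [[-0.05,0.06,0,0,0,0,0.2],[-0.13,0.15,0,0,0,0,0.2],[-0.22,0.25,0,0,0,0,0.2],[-0.31,0.35,0,0,0,0,0.2],[-0.39,0.44,0,0,0,0,0.2],[-0.43,0.49,0,0,0,0,0.2],[-0.44,0.5,0,0,0,0,0.2],[-0.44,0.5,0,0,0,0,0.2]],
  ],
)

```text
time_s: 5.2
ee_pos: [0.6033, -0.1449, 0.2491]
eef_rot: [-2.783, -1.456, 0.0]
wrist_force: [0.4, 0.1, -0.8]
width: 0.0512
grasp_force: 0.0
```

Run:
```python
from h import *
s,im=snap("wrist");cv2.imwrite("pics/w2.png",im);np.save("w2.npy",s,allow_pickle=True);print(s["ee_pos"],s["eef_rot"],s["q"])
W=cam("wrist",s);print(proj(W,[[.604,-.147,.09],[.467,-.134,.088]]))
```

```text
[ 0.60331039 -0.14485497  0.24911637] [-2.78328155e+00 -1.45557351e+00  3.36801646e-05] [-0.23077919  0.50304612  0.56331398  1.85410759 -0.34068694  0.88172212
 -0.11063795]
[[279.67493115 196.27137815]
 [146.93322483 268.38120879]]
```

View pics/w2.png

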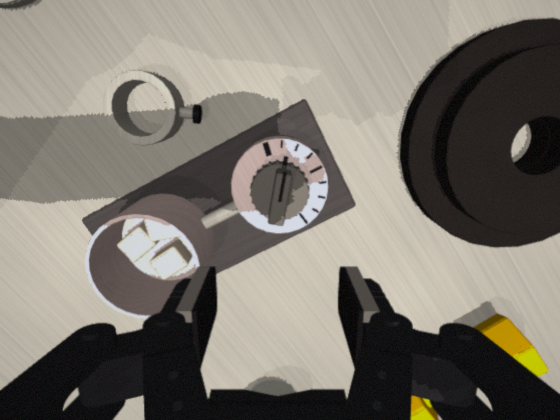

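The wrist view shows the canister rim about (148,256), the scale about (280,185) with its wide 0 tick at (267,149), and the bar's black line from (283,200) to (286,158), close to tick 1 at (282,143).

Run:
```python
from h import *
im=cv2.imread("pics/w2.png")
c=cv2.resize(im[90:325,75:365],None,fx=2.5,fy=2.5,interpolation=cv2.INTER_CUBIC)
cv2.imwrite("pics/w2c.png",cv2.convertScaleAbs(c,alpha=1.5,beta=15))
```

```text
(no output)
```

View pics/w2c.png

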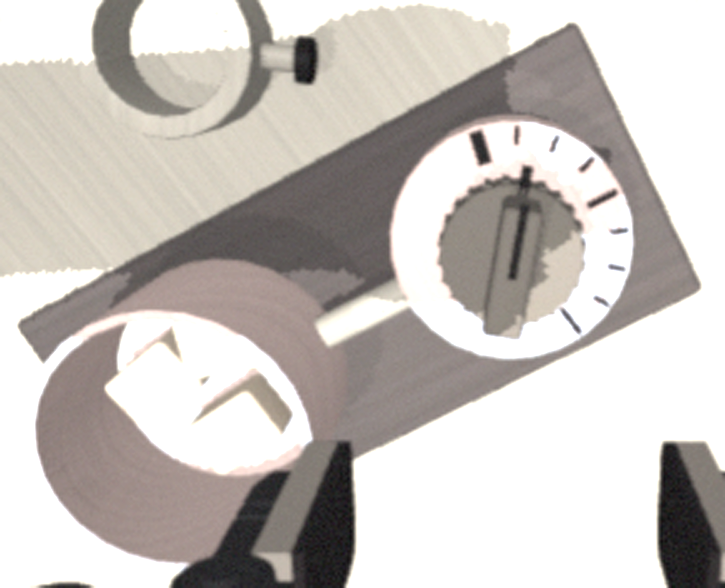

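The crop shows the sleeve at value 1: its bar line runs from (513,278) to (526,170), pointing at the second tick (517,135). The scale disc is at (512,238), and the canister rim circle spans from (36,430) to (312,440).

```bash
cat > m2.py <<'E'
from h import *
s=np.load("w2.npy",allow_pickle=True).item();W=cam("wrist",s)
f=lambda P,z:onz(W,np.array(P)/2.5+[75-.3,90-.3],z)[:,:2]
def circ(p):
    A=np.c_[2*p,np.ones(len(p))];x=np.linalg.lstsq(A,(p**2).sum(1),rcond=None)[0];return x[:2],np.sqrt(x[2]+x[:2]@x[:2])
sc=circ(f([(390,240),(634,238),(512,115),(512,360),(425,155),(600,155),(425,325),(600,325)],.04));print("scale",sc)
ca=circ(f([(36,425),(60,345),(125,309),(205,320),(275,370),(312,437),(65,505),(120,548),(180,562)],.088));print("can",ca)
co=f([(573,24),(700,288),(20,325)],.010);print(co,np.linalg.norm(co[0]-co[1]),np.linalg.norm(co[0]-co[2]))
ang=lambda v:np.degrees(np.arctan2(v[1],v[0]))
print("station x: plate",ang(co[0]-co[2]),ang(co[1]-co[0])+90,"can-scale",ang(sc[0]-ca[0]),np.linalg.norm(sc[0]-ca[0]))
for n,p in(("0",(481,149)),("1",(517,135)),("2",(555,143)),("4",(602,199)),("8",(570,320))): print(n,ang(f([p],.04)[0]-sc[0]))
b=f([(513,278),(524,205)],.09);print("bar",ang(b[1]-b[0]))
c=f([(522,200),(500,330),(540,205),(485,325)],.09);print("bar corners",c,c[:2].mean(0))
E
python3 m2.py
```

```text
scale (array([ 0.60247469, -0.14956569]), np.float64(0.04832061372672519))
can (array([ 0.4658413 , -0.13035871]), np.float64(0.04944013188141452))
[[ 0.66939508 -0.0956782 ]
 [ 0.65423331 -0.21742465]
 [ 0.40201039 -0.0623898 ]] 0.12268690950956829 0.2694488652856725
station x: plate -7.096598077085033 -7.098815950410767 can-scale -8.001814548442066 0.13797677428837538
0 73.21727448907413
1 52.814678148144864
2 32.62782955341526
4 -7.968692344856807
8 -88.25725234492415
bar 46.98354768415219
bar corners [[ 0.61950809 -0.13018784]
 [ 0.58758794 -0.16313114]
 [ 0.62346982 -0.13498085]
 [ 0.58437208 -0.15868678]] [ 0.60354802 -0.14665949]
```

Run:
```python
from h import *
print(rows([.6028,-.1488,.067],down(np.radians(-37.5))))
```

```text
(array([-0.019,  0.011,  0.911]), array([-0.   , -0.   ,  0.032]))
```

>>> arm_command(
  targets=[
    [[-0.02,0.011,0.1,0,0,0.03,0],[-0.02,0.011,0.24,0,0,0.03,0],[-0.02,0.011,0.4,0,0,0.03,0],[-0.02,0.011,0.56,0,0,0.03,0],[-0.02,0.011,0.7,0,0,0.03,0],[-0.02,0.011,0.82,0,0,0.03,0],[-0.02,0.011,0.89,0,0,0.03,0],[-0.02,0.011,0.91,0,0,0.03,0]],
  ],
)

```text
time_s: 6.25
ee_pos: [0.6023, -0.15, 0.0662]
eef_rot: [-2.816, -1.391, 0.002]
wrist_force: [0.2, 0.3, 0.0]
width: 0.0426
grasp_force: 0.0
```

>>> arm_command(
  targets=[
    [[0,0,0,0,0,0,-0.4],[0,0,0,0,0,0,-0.7],[0,0,0,0,0,0,-1],[0,0,0,0,0,0,-1],[0,0,0,0,0,0,-1],[0,0,0,0,0,0,-1],[0,0,0,0,0,0,-1],[0,0,0,0,0,0,-1]],
  ],
)

```text
time_s: 7.25
ee_pos: [0.6024, -0.15, 0.068]
eef_rot: [-2.816, -1.391, -0.0]
wrist_force: [-5.1, 1.6, 5.9]
width: 0.0127
grasp_force: 61.0
```

>>> arm_command(
  targets=[
    [[0,0,0,0,0,0.05,-1],[0,0,0,0,0,0.15,-1],[0,0,0,0,0,0.26,-1],[0,0,0,0,0,0.37,-1],[0,0,0,0,0,0.48,-1],[0,0,0,0,0,0.59,-1],[0,0,0,0,0,0.68,-1],[0,0,0,0,0,0.705,-1]],
  ],
)

```text
time_s: 8.25
ee_pos: [0.6022, -0.1497, 0.068]
eef_rot: [-3.133, 0.223, 0.001]
wrist_force: [-5.8, 2.0, 9.3]
width: 0.0125
grasp_force: 61.5
```

>>> arm_command(
  targets=[
    [[0,0,0,0,0,0,-1],[0,0,0,0,0,0,-1],[0,0,0,0,0,0,0],[0,0,0,0,0,0,0],[0,0,0,0,0,0,0],[0,0,-0.06,0,0,0,0],[0,0,-0.2,0,0,0,0],[0,0,-0.36,0,0,0,0]],
  ],
)

```text
time_s: 9.25
ee_pos: [0.6027, -0.1504, 0.1405]
eef_rot: [3.134, -0.22, -0.001]
wrist_force: [-0.5, 0.2, 0.9]
width: 0.0429
grasp_force: 0.0
```

Run:
```python
from h import *
s=robot.get_state();print(s["ee_pos"],s["q"].round(2) if hasattr(s["q"],"round") else s["q"])
print(rows([.6028,-.1488,.23],down(np.radians(-97.5))))
print(rows([.521,.181,.23],down(np.radians(-70))))
print(rows([.521,.181,.23],down(np.radians(20))))
```

```text
[ 0.60274859 -0.15036085  0.14053464] [-0.34  0.72  0.79  1.95 -0.73  0.78 -0.83]
(array([-0.001, -0.008, -0.447]), array([ 0.   ,  0.   , -0.006]))
(array([-0.636, -1.583, -0.448]), array([ 0.   ,  0.   , -0.326]))
(array([-0.636, -1.583, -0.448]), array([-0.   ,  0.   , -1.373]))
```

>>> arm_command(
  targets=[
    [[0,0,-0.08,0,0,0,0],[0,0,-0.2,0,0,0,0],[0,0,-0.32,0,0,0,0],[0,0,-0.42,0,0,0,0],[0,0,-0.48,0,0,0,0],[0,0,-0.5,0,0,0,0],[0,0,-0.5,0,0,0,0],[0,0,-0.5,0,0,0,0]],
  ],
)

```text
time_s: 10.25
ee_pos: [0.6026, -0.15, 0.2386]
eef_rot: [-3.134, 0.219, 0.002]
wrist_force: [-0.4, 0.4, -0.5]
width: 0.0425
grasp_force: 0.0
```

Run:
```python
from h import *
s,im=snap("wrist");np.save("w3.npy",s,allow_pickle=True);cv2.imwrite("pics/w3.png",im)
W=cam("wrist",s);print(s["ee_pos"],proj(W,[[.6028,-.1488,.09],[.464,-.1305,.088]]))
cv2.imwrite("pics/w3c.png",cv2.convertScaleAbs(cv2.resize(im[110:320,140:420],None,fx=2.5,fy=2.5,interpolation=cv2.INTER_CUBIC),alpha=1.4,beta=10))
```

```text
[ 0.60263729 -0.14996103  0.23861221] [[275.32702332 197.53079302]
 [276.96026415 342.69526988]]
```

View pics/w3c.png

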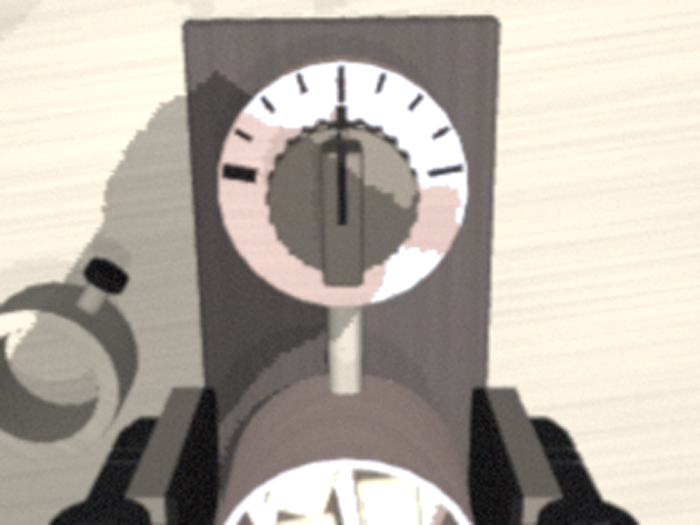

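The crop shows the sleeve's bar line at x 342 pointing straight at the long 4 tick at (341,85): clicked in. On to the lids.

>>> arm_command(
  targets=[
    [[-0.03,-0.08,0,0,0,0,0.1],[-0.08,-0.2,0,0,0,0,0.1],[-0.14,-0.34,0,0,0,0,0.1],[-0.19,-0.48,0,0,0,0,0.1],[-0.24,-0.61,0,0,0,0,0.1],[-0.3,-0.74,0,0,0,0,0.1],[-0.35,-0.87,0,0,0,0,0.1],[-0.39,-0.98,0,0,0,0,0.1]],
  ],
)

```text
time_s: 11.3
ee_pos: [0.552, 0.0571, 0.239]
eef_rot: [-3.134, 0.217, 0.001]
wrist_force: [-0.5, 0.0, -0.7]
width: 0.0473
grasp_force: 0.0
```

>>> arm_command(
  targets=[
    [[-0.04,-0.1,0,0,0,-0.05,0.1],[-0.09,-0.22,0,0,0,-0.12,0.1],[-0.14,-0.34,0.02,0,0,-0.2,0.1],[-0.19,-0.46,0.05,0,0,-0.28,0.1],[-0.22,-0.55,0.08,0,0,-0.35,0.1],[-0.24,-0.59,0.12,0,0,-0.41,0.1],[-0.245,-0.6,0.15,0,0,-0.436,0.1],[-0.245,-0.6,0.15,0,0,-0.436,0.1]],
  ],
)

```text
time_s: 12.3
ee_pos: [0.5208, 0.1804, 0.2091]
eef_rot: [-3.038, -0.8, 0.001]
wrist_force: [-0.1, 0.2, -0.3]
width: 0.0468
grasp_force: 0.0
```

Run:
```python
from h import *
s,im=snap("wrist");cv2.imwrite("pics/w4.png",im);W=cam("wrist",s)
g=cv2.cvtColor(im,cv2.COLOR_BGR2GRAY);m=(g<35).astype(np.uint8)
n,l,st,ce=cv2.connectedComponentsWithStats(m)
u=proj(W,[.521,.181,.07])[0];print(s["ee_pos"],s["q"],u)
for i in range(1,n):
    if st[i][4]>200 and np.hypot(*(ce[i]-u))<60:
        x,y,w,h,_=st[i];p=(x+w/2-.5,y+h-w/2-.5);k=onz(W,[p],.078)[0];print(st[i],k,rows([k[0],k[1],.058],down(np.radians(-60)),s),rows([.521,.181,.058],down(np.radians(-60)),s))
```

```text
[0.52082587 0.18043037 0.20912413] [-0.96299168  0.52475085  0.78115269  2.05340892 -0.53026433  0.77207314
 -0.91190869] [276.67113026 199.8725146 ]
[266 179  27  37 801] [0.52220014 0.1795927  0.078     ] (array([0.004, 0.007, 0.756]), array([-0.   ,  0.   , -0.006])) (array([ 0.002, -0.002,  0.756]), array([-0.   ,  0.   , -0.006]))
```

>>> arm_command(
  targets=[
    [[0.003,0.003,0.08,0,0,0,0.1],[0.003,0.003,0.2,0,0,0,0.1],[0.003,0.003,0.34,0,0,0,0.1],[0.003,0.003,0.48,0,0,0,0.1],[0.003,0.003,0.6,0,0,0,0.1],[0.003,0.003,0.69,0,0,0,0.1],[0.003,0.003,0.74,0,0,0,0.1],[0.003,0.003,0.75,0,0,0,0.1]],
  ],
)

```text
time_s: 13.35
ee_pos: [0.5218, 0.1797, 0.0586]
eef_rot: [3.038, 0.798, -0.002]
wrist_force: [-0.7, 0.1, 0.2]
width: 0.0468
grasp_force: 0.0
```

>>> arm_command(
  targets=[
    [[0,0,0,0,0,0,-0.2],[0,0,0,0,0,0,-0.4],[0,0,0,0,0,0,-0.6],[0,0,0,0,0,0,-0.8],[0,0,0,0,0,0,-1],[0,0,0,0,0,0,-1],[0,0,0,0,0,0,-1],[0,0,0,0,0,0,-1]],
  ],
)

```text
time_s: 14.35
ee_pos: [0.5225, 0.18, 0.0599]
eef_rot: [3.038, 0.798, 0.002]
wrist_force: [0.4, -2.2, 6.2]
width: 0.02
grasp_force: 58.9
```

Run:
```python
from h import *
im=robot.read_camera("side");b=robot.read_camera("scene")
u=lambda im,x,y,w,h:cv2.resize(im[y:y+h,x:x+w],(400,300),interpolation=cv2.INTER_CUBIC)
cv2.imwrite("pics/g1.png",np.hstack([u(im,236,235,100,75),u(b,290,175,100,75)]))
print(robot.get_state()["ee_pos"],robot.get_state()["width"],robot.get_state()["wrist_force"])
```

```text
[0.52251593 0.18004843 0.05989649] 0.019695860686185906 [ 0.01873285 -2.339127    5.8420832 ]
```

View pics/g1.png

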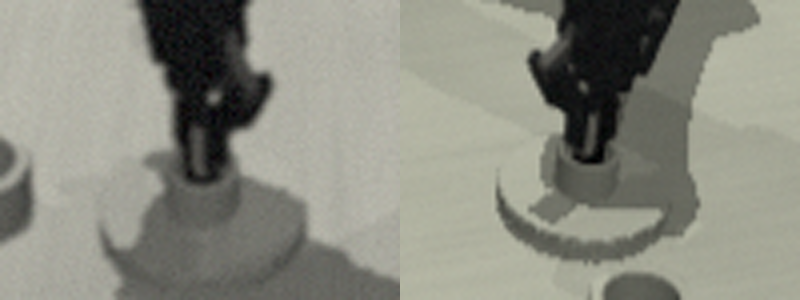

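The knob is held between the pads just above the collar and the lids sit flat on the shelf. Lifting.

>>> arm_command(
  targets=[
    [[0,0,-0.03,0,0,0,-1],[0,0,-0.1,0,0,0,-1],[0,0,-0.2,0,0,0,-1],[0,0,-0.32,0,0,0,-1],[0,0,-0.44,0,0,0,-1],[0,0,-0.55,0,0,0,-1],[0,0,-0.63,0,0,0,-1],[0,0,-0.67,0,0,0,-1]],
  ],
)

```text
time_s: 15.45
ee_pos: [0.5219, 0.1805, 0.1943]
eef_rot: [-3.038, -0.799, -0.001]
wrist_force: [0.6, 0.1, -3.5]
width: 0.0201
grasp_force: 59.0
```

Run:
```python
from h import *
s=robot.get_state();print(s["ee_pos"],s["wrist_force"],rows([.4641,-.1302,.20],down(np.radians(-60)),s),rows([.4641,-.1302,.20],down(np.radians(-97.5)),s))
im=robot.read_camera("side");b=robot.read_camera("scene")
u=lambda im,x,y,w,h:cv2.resize(im[y:y+h,x:x+w],(400,300),interpolation=cv2.INTER_CUBIC)
cv2.imwrite("pics/g2.png",np.hstack([u(im,236,185,120,90),u(b,280,115,120,90)]))
```

```text
[0.5219107  0.18045062 0.19430329] [ 0.60203488  0.09473981 -3.54523279] (array([-1.016,  1.21 , -0.03 ]), array([-0.   , -0.001, -0.006])) (array([-1.016,  1.21 , -0.03 ]), array([-0.  , -0.  ,  0.43]))
```

View pics/g2.png

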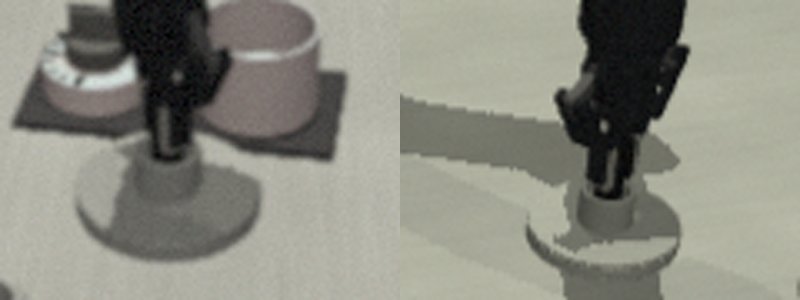

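Both lids hang level from the knob; weight 3.5 N. Carrying them to the canister.

>>> arm_command(
  targets=[
    [[-0.02,0.02,0,0,0,0,-1],[-0.06,0.07,0,0,0,0,-1],[-0.12,0.14,0,0,0,0,-1],[-0.19,0.23,0,0,0,0,-1],[-0.27,0.33,0,0,0,0,-1],[-0.36,0.43,0,0,0,0,-1],[-0.45,0.53,0,0,0,0,-1],[-0.54,0.64,0,0,0,0,-1]],
  ],
)

```text
time_s: 16.55
ee_pos: [0.4901, 0.0133, 0.1934]
eef_rot: [3.039, 0.797, 0.0]
wrist_force: [0.0, -0.5, -3.3]
width: 0.0196
grasp_force: 59.0
```

>>> arm_command(
  targets=[
    [[-0.09,0.11,0,0,0,0,-1],[-0.18,0.22,0,0,0,0,-1],[-0.27,0.33,0,0,0,0,-1],[-0.35,0.42,0,0,0,0,-1],[-0.41,0.49,0,0,0,0,-1],[-0.45,0.54,0,0,0,0,-1],[-0.47,0.56,0,0,0,0,-1],[-0.476,0.57,0,0,0,0,-1]],
  ],
)

```text
time_s: 17.55
ee_pos: [0.4639, -0.1306, 0.1932]
eef_rot: [-3.038, -0.799, 0.0]
wrist_force: [-0.2, 0.1, -2.8]
width: 0.0199
grasp_force: 59.0
```

Run:
```python
from h import *
s=np.load("w3.npy",allow_pickle=True).item();W=cam("wrist",s)
p=onz(W,[(277.2,293.8)],.088)[0];print("can centre chk",p-.052*np.array([np.cos(np.radians(-7.5)),np.sin(np.radians(-7.5)),0]))
s=robot.get_state();print(s["ee_pos"],s["wrist_force"],s["q"],rows([.4641,-.1302,.134],down(np.radians(-60)),s))
im=robot.read_camera("side");b=robot.read_camera("scene")
u=lambda im,x,y,w,h:cv2.resize(im[y:y+h,x:x+w],(400,400*h//w),interpolation=cv2.INTER_CUBIC)
cv2.imwrite("pics/g3.png",np.hstack([u(im,250,120,120,120),u(b,160,150,120,120)]))
for n in("side","scene"): print(n,proj(cam(n),[[.4641,-.1302,.088]]))
```

```text
can centre chk [ 0.46278311 -0.1307225   0.088     ]
[ 0.46386274 -0.13055532  0.19324493] [-0.18024589  0.06689145 -2.77120812] [-0.35624002  0.44957492  0.72300529  2.21275691 -0.50018587  0.64334202
 -0.32912196] (array([ 0.002, -0.001,  0.296]), array([-0.   ,  0.   , -0.006]))
side [[313.76825199 192.47113843]]
scene [[222.94519671 205.4595881 ]]
```

View pics/g3.png

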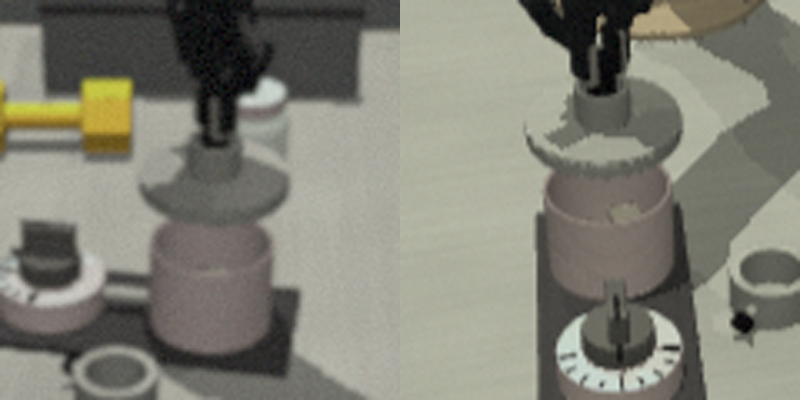

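The lids hang centred over the mouth in both views. Lowering gently.

>>> arm_command(
  targets=[
    [[0,0,0.03,0,0,0,-1],[0,0,0.08,0,0,0,-1],[0,0,0.13,0,0,0,-1],[0,0,0.17,0,0,0,-1],[0,0,0.2,0,0,0,-1],[0,0,0.225,0,0,0,-1],[0,0,0.245,0,0,0,-1],[0,0,0.26,0,0,0,-1]],
  ],
)

```text
time_s: 18.65
ee_pos: [0.4642, -0.1304, 0.1411]
eef_rot: [3.038, 0.799, 0.0]
wrist_force: [-0.1, 0.2, -2.7]
width: 0.0196
grasp_force: 59.0
```

>>> arm_command(
  targets=[
    [[0,0,0.004,0,0,0,-1],[0,0,0.008,0,0,0,-1],[0,0,0.012,0,0,0,-1],[0,0,0.016,0,0,0,-1],[0,0,0.02,0,0,0,-1],[0,0,0.023,0,0,0,-1],[0,0,0.026,0,0,0,-1],[0,0,0.026,0,0,0,-1]],
  ],
)

```text
time_s: 19.65
ee_pos: [0.4641, -0.1304, 0.1361]
eef_rot: [3.038, 0.799, -0.0]
wrist_force: [-0.7, -0.1, -2.9]
width: 0.0197
grasp_force: 59.0
```

No contact yet. I'll go on in half-millimetre steps.

>>> arm_command(
  targets=[
    [[0,0,0.002,0,0,0,-1],[0,0,0.004,0,0,0,-1],[0,0,0.006,0,0,0,-1],[0,0,0.008,0,0,0,-1],[0,0,0.01,0,0,0,-1],[0,0,0.01,0,0,0,-1],[0,0,0.01,0,0,0,-1],[0,0,0.01,0,0,0,-1]],
  ],
)

```text
time_s: 20.65
ee_pos: [0.4642, -0.1305, 0.1341]
eef_rot: [3.038, 0.799, 0.0]
wrist_force: [0.1, -0.2, -2.1]
width: 0.0196
grasp_force: 59.2
```

>>> arm_command(
  targets=[
    [[0,0,0.002,0,0,0,-1],[0,0,0.004,0,0,0,-1],[0,0,0.006,0,0,0,-1],[0,0,0.008,0,0,0,-1],[0,0,0.01,0,0,0,-1],[0,0,0.01,0,0,0,-1],[0,0,0.01,0,0,0,-1],[0,0,0.01,0,0,0,-1]],
  ],
)

```text
time_s: 21.65
ee_pos: [0.4643, -0.1308, 0.1336]
eef_rot: [-3.038, -0.798, -0.004]
wrist_force: [-5.2, 0.4, 27.6]
width: 0.0193
grasp_force: 62.5
```

Contact at 28 N, with the TCP within 1 mm of the expected seated height. Relieve, open, then lower to the collar.

>>> arm_command(
  targets=[
    [[0,0,-0.004,0,0,0,-1],[0,0,-0.006,0,0,0,-1],[0,0,-0.006,0,0,0,-0.5],[0,0,-0.006,0,0,0,0],[0,0,-0.006,0,0,0,0.4],[0,0,-0.006,0,0,0,0.4],[0,0,-0.006,0,0,0,0.4],[0,0,-0.006,0,0,0,0.4]],
  ],
)

```text
time_s: 22.65
ee_pos: [0.4641, -0.1304, 0.1333]
eef_rot: [3.038, 0.799, 0.0]
wrist_force: [0.6, -0.7, 0.6]
width: 0.0598
grasp_force: 0.0
```

>>> arm_command(
  targets=[
    [[0,0,0,0,0,0,0.4],[0,0,-0.05,0,0,0,0.4],[0,0,-0.13,0,0,0,0.4],[0,0,-0.2,0,0,0,0.4],[0,0,-0.25,0,0,0,0.4],[0,0,-0.25,0,0,0,0.4],[0,0,-0.25,0,0,0,0.4],[0,0,-0.25,0,0,0,0.4]],
  ],
)

```text
time_s: 23.65
ee_pos: [0.4639, -0.1304, 0.1829]
eef_rot: [-3.038, -0.799, 0.001]
wrist_force: [-0.1, 0.2, 0.0]
width: 0.0601
grasp_force: 0.0
```

Run:
```python
from h import *
s,im=snap("wrist");cv2.imwrite("pics/w5.png",im);W=cam("wrist",s)
print(s["ee_pos"],s["width"],s["wrist_force"])
g=cv2.cvtColor(im,cv2.COLOR_BGR2GRAY)
u=proj(W,[[.4641,-.1302,.152],[.4641,-.1302,.126],[.4641,-.1302,.096]]);print(u)
for lo in(30,45):
    n,l,st,ce=cv2.connectedComponentsWithStats((g<lo).astype(np.uint8))
    for i in range(1,n):
        if st[i][4]>200 and np.hypot(*(ce[i]-u[0]))<90:
            x,y,w,h,_=st[i];p=(x+w/2-.5,y+h-w/2-.5);print(lo,st[i],onz(W,[p],.152)[0])
# scene/side knob top consistency
for n2 in("scene","side"):
    a=robot.read_camera(n2);cv2.imwrite(f"pics/{n2}5.png",a)
b=cv2.GaussianBlur(g,(3,3),0)
for lo,hi,z in((50,110,.096),(22,45,.126)):
    r=cv2.HoughCircles(b,cv2.HOUGH_GRADIENT,1,20,param1=60,param2=18,minRadius=lo,maxRadius=hi)
    if r is not None:
        for c in r[0][:4]: print(z,c,onz(W,[c[:2]],z)[0])
```

```text
[ 0.46389076 -0.13037307  0.18292781] 0.0601237421677027 [-0.13189038  0.24045103  0.02283479]
[[276.94203974 252.78720234]
 [277.01216062 235.3947935 ]
 [277.07499827 219.80882891]]
30 [ 258  211   41   62 2018] [ 0.46474188 -0.1304574   0.152     ]
45 [ 257  210   43   63 2084] [ 0.46521944 -0.13018765  0.152     ]
0.096 [275.5 225.5  98.2] [ 0.46015908 -0.13122885  0.096     ]
0.096 [388.5  45.5  71.3] [ 0.58660932 -0.13436433  0.096     ]
0.096 [413.5  51.5  54.1] [ 0.59100701 -0.14867177  0.096     ]
0.096 [195.5  28.5  57.9] [ 0.54029231 -0.03423044  0.096     ]
0.126 [401.5  46.5  42.2] [ 0.5816043  -0.13510425  0.126     ]
0.126 [190.5  38.5  44.4] [ 0.53331407 -0.04196032  0.126     ]
0.126 [277.5 236.5  35.2] [ 0.46364704 -0.13077958  0.126     ]
0.126 [440.5  46.5  44.4] [ 0.59104016 -0.15198913  0.126     ]
```

Collar centre (0.4636,-0.1308) and knob (0.4647,-0.1304) at the seated heights agree with the canister axis. Down onto the collar.

>>> arm_command(
  targets=[
    [[0,0,0.05,0,0,0,0.4],[0,0,0.12,0,0,0,0.4],[0,0,0.2,0,0,0,0.4],[0,0,0.27,0,0,0,0.4],[0,0,0.33,0,0,0,0.4],[0,0,0.37,0,0,0,0.4],[0,0,0.395,0,0,0,0.4],[0,0,0.405,0,0,0,0.4]],
  ],
)

```text
time_s: 24.8
ee_pos: [0.4641, -0.1305, 0.1022]
eef_rot: [-3.038, -0.799, -0.0]
wrist_force: [-0.6, 0.6, 0.4]
width: 0.0597
grasp_force: 0.0
```

>>> arm_command(
  targets=[
    [[0,0,0,0,0,0,0.3],[0,0,0,0,0,0,0.2],[0,0,0,0,0,0,0.1],[0,0,0,0,0,0,0],[0,0,0,0,0,0,-0.1],[0,0,0,0,0,0,-0.3],[0,0,0,0,0,0,-0.6],[0,0,0,0,0,0,-1]],
  ],
)

```text
time_s: 25.8
ee_pos: [0.4643, -0.1304, 0.1029]
eef_rot: [-3.038, -0.798, -0.002]
wrist_force: [-2.0, 2.2, 9.7]
width: 0.0423
grasp_force: 59.3
```

Collar gripped. Lifting straight up.

>>> arm_command(
  targets=[
    [[0,0,0,0,0,0,-1],[0,0,-0.01,0,0,0,-1],[0,0,-0.03,0,0,0,-1],[0,0,-0.06,0,0,0,-1],[0,0,-0.1,0,0,0,-1],[0,0,-0.15,0,0,0,-1],[0,0,-0.2,0,0,0,-1],[0,0,-0.25,0,0,0,-1]],
  ],
)

```text
time_s: 26.8
ee_pos: [0.4641, -0.1304, 0.1531]
eef_rot: [3.038, 0.799, 0.0]
wrist_force: [-0.3, 0.1, -1.5]
width: 0.0421
grasp_force: 60.8
```

>>> arm_command(
  targets=[
    [[0,0,-0.05,0,0,0,-1],[0,0,-0.11,0,0,0,-1],[0,0,-0.18,0,0,0,-1],[0,0,-0.25,0,0,0,-1],[0,0,-0.31,0,0,0,-1],[0,0,-0.35,0,0,0,-1],[0,0,-0.37,0,0,0,-1],[0,0,-0.37,0,0,0,-1]],
  ],
)

```text
time_s: 27.8
ee_pos: [0.4641, -0.1303, 0.2264]
eef_rot: [-3.038, -0.799, -0.0]
wrist_force: [-0.7, -0.7, -1.4]
width: 0.0425
grasp_force: 60.8
```

Run:
```python
from h import *
s=robot.get_state();print(s["time_s"],s["ee_pos"],s["width"],s["wrist_force"],s["grasp_force"])
z=s["ee_pos"][2]-.0115  # outer origin
for n in("scene","side"):
    im=robot.read_camera(n);cv2.imwrite(f"pics/{n}6.png",im);c=cam(n);g=cv2.cvtColor(im,cv2.COLOR_BGR2GRAY)
    # inner lid: profile down the column through the axis: flange z .092, knob z .152; outer skirt bottom
    P=proj(c,[[.464,-.1305,h] for h in(.152,.120,.092)]);print(n,P.round(1).tolist())
    x=int(round(P[1][0]));y0=int(P[0][1])-25;y1=int(P[2][1])+35
    print(y0,[int(v) for v in g[y0:y1,x]])
    y=int(round(P[2][1]));print("flange row",y,[int(v) for v in g[y,x-40:x+41:2]])
```

```text
27.8 [ 0.46412063 -0.13034786  0.22639222] 0.04245693794809368 [-0.68152676 -0.71125243 -1.42209602] 60.82479380071163
scene [[221.6, 185.8], [222.2, 195.8], [222.8, 204.3]]
160 [88, 90, 89, 88, 88, 90, 91, 94, 98, 100, 105, 144, 159, 162, 162, 161, 157, 118, 92, 94, 94, 92, 151, 149, 80, 8, 6, 10, 18, 13, 9, 7, 10, 7, 8, 14, 2, 14, 10, 11, 9, 10, 14, 88, 107, 105, 104, 100, 102, 106, 106, 105, 106, 106, 106, 106, 97, 113, 118, 118, 114, 118, 117, 117, 120, 116, 116, 114, 118, 118, 123, 122, 118, 117, 110, 105, 107, 103, 104]
flange row 204 [177, 176, 177, 177, 174, 176, 175, 175, 174, 176, 155, 116, 116, 116, 104, 101, 102, 86, 94, 103, 107, 101, 94, 101, 104, 103, 103, 102, 104, 104, 118, 119, 116, 117, 116, 116, 114, 115, 116, 116, 116]
side [[314.4, 172.3], [314.1, 182.5], [313.8, 191.2]]
147 [84, 87, 86, 84, 89, 92, 98, 96, 96, 96, 100, 96, 102, 100, 103, 102, 91, 89, 100, 113, 129, 138, 130, 108, 61, 15, 7, 2, 18, 19, 8, 9, 5, 0, 5, 8, 18, 0, 22, 6, 7, 34, 62, 97, 104, 106, 101, 99, 95, 103, 100, 97, 101, 98, 103, 108, 112, 121, 117, 118, 106, 113, 115, 122, 108, 113, 117, 117, 114, 112, 114, 113, 111, 113, 114, 115, 118, 107, 102]
flange row 191 [170, 169, 167, 172, 167, 168, 170, 169, 174, 170, 154, 107, 106, 105, 100, 100, 102, 91, 96, 102, 104, 98, 91, 95, 100, 108, 107, 111, 109, 152, 170, 169, 169, 170, 173, 172, 172, 173, 173, 171, 170]
```

The wrist carries 1.4 N, which is the outer lid alone. In both views the knob top appears at the row expected for a seated inner lid, and the outer lid is about 50 mm clear of it.

```bash
python3 -c "
from station import robot
print(robot.hand_in())"
```

```text
the job is handed in; nothing more can be done
None
```

The job is handed in at about 28 s of the 64 s limit: the sleeve is clicked in at 4, the inner lid is home in the canister, and the outer lid is held level about 50 mm above its knob; no verdict came back.

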